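# Draw the green label tray from under the printer stand and put it on the counting scale

## Task

The rolls in the green-grip label tray are to be counted by weight. Slide that tray straight out from under the printer stand until all of it is clear of the overhanging lip and let go of it flat on the desk; then take it again across its middle, carry it level with both rolls in it, and set it down (do not drop it) in the middle of the scale's steel pan, lying along the pan's longer side. Let go, and leave the yellow tray and the other things on the desk where they are.

Things in the scene. Friction and masses are not known exactly. Their poses are not given: they have to be found in the camera images.
- tray_green_mid (a point): Tray to weigh: dark-blue trough 160 mm long (x; -x is its front), 60 wide (y), walls 42 high, 3 thick, bright green finger grip in front; two loose green rolls in it, tops 53 mm above its underside. 0.2 to 0.45 kg in all, balanced within 12 mm of its middle. Point: middle, 21 mm above the underside. It lies on the desk in either bay of the stand, its front about 25 mm out past the lip.
- tray_green_grip (a point): Middle of the green finger grip of that tray: an upright rounded block 30 mm long (x, standing out from the tray's front wall), 16 mm thick (y) and 32 mm tall, from 8 to 40 mm above the tray's underside. This point is 97 mm in front (-x) of the tray's middle, 24 mm above the underside. Axes as the tray's.
- tray_yellow_mid (a point): Middle of the other tray, the same make but with a yellow grip and two yellow rolls, in the stand's other bay, centre lines 80 to 120 mm apart. To be left alone.
- stand_lip (a point): Middle of the front lip's lower edge, 58 mm above the desk, on the fixed grey steel printer stand, 200 mm deep (x), 207 wide (y), top at 72. -x points out of its two bays, each 100 wide, centred 51 mm to either side. A printer up to 202 mm high stands on it, front 65 mm behind the lip. A tray is clear when its middle is over 80 mm in front of the lip.
- pan (a point): Centre of the upper face of the counting scale's steel pan, 68 mm above the desk. The pan is 180 mm along x and 230 mm along y (its longer side) and does not move; the scale is fixed. The scale's lower keypad panel (up to 48 mm high) reaches 165 mm from this point towards -x.
- roll_green1: Front roll in the green-grip tray: green label roll 50 mm diameter, 74 mm long, loose, lying along the tray; origin at its centre.
- roll_green2: Rear roll in the green-grip tray, the same; origin at its centre.
- stock_pink: Bystander: pink label roll standing on end, 60 mm diameter, 85 mm tall; origin at its centre.
- stock_white: Bystander: white label roll standing on end, 60 mm diameter, 85 mm tall; origin at its centre.
- core: Bystander: empty brown cardboard core standing upright, 42 mm diameter, 100 mm tall; origin at the centre of its foot.
- mouse: Bystander: black cordless mouse, 100 by 58 by 30 mm; origin under its centre.
- stapler: Bystander: blue and black stapler, 130 mm long, 49 mm high; origin under its centre.
- pen_pot: Bystander: dark metal pen pot, 72 mm diameter, 95 mm high, pens up to 145 mm; origin under its centre.
Mind the look-alikes: they are no part of the job. What is shaped like the part that bears tray_green_mid but purple is not meant.

How it is judged:
By the outcome, as a careful person would: the job done as asked, in the order asked, and still so for the second after the job is handed in, with the robot touching nothing.
It also fails if it takes over 58 s, if anything falls off the work surface, if the arm or the gripper's body presses on something with over 40 N, if the wrist force passes 120 N, or if a joint passes its speed limit or range.

## Robot

A 6-joint arm with a two-finger parallel gripper is mounted at the origin on the work surface. World frame = base frame: x ahead of the robot, y to its left, z up, the work surface at z = 0. Lengths are in mm, angles in rad, forces in N, time in s.
With the tool pointing down it reaches from about 275 to 1000 mm from the base axis. Payload 8.4 kg.
Tool frame: the origin (TCP) lies midway between the tips of the shut fingers; the grasp point (between the pads) lies 19 mm behind it (r.grip_point_offset is the distance from the TCP to the grasp point, in mm); z points along the fingers, y is the line along which they close (so a half turn about z gives the same grasp; the last joint's range is limited). The gripper opens to 85 mm and grips with 20 to 120 N. Pads are 22 mm wide; open, the fingers measure 114 mm over their backs; the gripper's body (76 mm by 85 mm) begins 54 mm behind the grasp point. The pads swing forward as they close: fully open they stand 13 mm farther back than shut.
Start: joints at [1.142, 0.353, 1.633, -0, 1.155, -0.002], TCP at [258.724, 568.937, 207.381] pointing down, gripper open.
Joint ranges: [-2.63, 2.63], [-0.92, 2.1], [0.06, 2.66], [-1.3, 4.44], [0, 2.69], [-3.02, 3.02]. Speed limits (rad/s): [2.22, 2.22, 2.79, 3.14, 3.14, 3.14].

## Interface

Orientations are given as [roll, pitch, yaw] about the fixed x, y, z axes, in that order (R = Rz(yaw) Ry(pitch) Rx(roll)).
In Python, from rig import r gives the robot as it stands. The module is installed in compiled form; this text tells all that it offers.
- The arm moves only by the shell command python3 -m creep 'ROWS' [FORCE]. ROWS is text: rows parted by semicolons, each of 7 numbers parted by spaces: the turn, a rotation vector about the tool's x, y, z in degrees, then the shift along the tool's x, y, z in m, then the closure in counts, from 0 (fully open) to 255 (shut). A call has 1 to 8 rows; each row is the pose to reach, as a shift and turn from the pose commanded when the call began, along the tool's axes at that moment; what a row does not reach only later rows make up. A row lasts 1/8 s, in which the tool goes at most 62.5 mm and 10.7 degrees, less where a joint would pass 70% of its speed; a pose out of reach is approached as far as the arm can. A call with a gripper value outside its range is refused whole. The fingers move at their own pace and stop on an object; FORCE is the grip in N (left out, the last holds). Time passes only in rows, so rows that repeat a pose let the fingers close. It gives the time, the measured TCP pose, the force, the opening and the grip force at its end, in the units of the state.
- r.sense(): the state, without advancing time (a new reading comes with each control period).
- r.grab_frame(name): name is "scene" or "top" or "wrist"; returns a dict with "img" (400x640x3 uint8, red, green, blue), "range_z" (400x640 float32, mm along the optical axis (not along the pixel's ray), 0 where there is no reading), "K" (3x3 intrinsics, pixels), "world_from_camera" (4x4, takes a point from camera to world coordinates). Camera axes: x right, y up, looking along -z (the intrinsics and any distortion apply to the point x, -y, -z); pixel columns grow to the right and rows downward; lengths in mm; the calibration is good to about 2 mm. A picture is of the moment at which its call begins.
- r.sign_off(): hands the job in; it is judged then, once.
The state is a dict: "clock": time; "qpos": joint angles; "qvel": joint speeds; "joint_efforts": joint torques, N m; "eef_pos": TCP position; "tcp_rot": TCP orientation; "contact_force": force on the tool from outside, world axes, zero at the start; "wrist_torque": the same for the moment, N m; "opening": opening from 0.0 (shut) to 1.0 (fully open); "grasp_force": force on a finger pad.
Only numpy, scipy, OpenCV 4.12 (cv2) and the standard library are available. Lean on these libraries where they do the work, as an engineer would, in place of code of your own. Each camera call takes 0.05 s, during which the arm holds its last target. There are 200 camera calls.

## Working session

There is one attempt and no reset: what is moved stays moved. The work goes in short steps, Python scripts to look and compute and a shell command to move; the robot and the scene stay as the last step left them, time stands still between calls to the robot, and variables do not carry over. Pictures are saved under pics/ and viewed, at most 11 in all, crops included, and the job is handed in when it is done.

```bash
mkdir -p pics; cat > h.py <<'E'
import numpy as np, cv2
from rig import r
def grab(n):
    f=r.grab_frame(n); return f
def pts(f):
    K=f["K"];z=f["range_z"].astype(float);v,u=np.mgrid[0:400,0:640]
    x=(u-K[0,2])/K[0,0]*z; y=(v-K[1,2])/K[1,1]*z
    P=np.stack([x,-y,-z,np.ones_like(z)],-1)@f["world_from_camera"].T
    P=P[...,:3]; P[z==0]=np.nan
    return P
def ray(f,u,v):
    K=f["K"];T=f["world_from_camera"]
    d=T[:3,:3]@np.array([(u-K[0,2])/K[0,0],-(v-K[1,2])/K[1,1],-1]); return T[:3,3],d
def onz(f,u,v,z):
    o,d=ray(f,u,v); return o+d*(z-o[2])/d[2]
def save(f,n): cv2.imwrite("pics/"+n,f["img"][...,::-1])
E
python3 - <<'E'
from h import *
a=grab("scene");b=grab("top")
np.savez("ab.npz",**{k+"_"+m:v for k,f in(("s",a),("t",b)) for m,v in f.items()})
for f in(a,b): print(f["world_from_camera"].round(2).tolist(),f["K"].round(1).tolist(),[k for k in f])
save(a,"s0.png");save(b,"t0.png"); print(r.sense())
E
```

```text
[[1.0, -0.05, 0.06, 576.99], [0.08, 0.6, -0.79, -968.78], [0.01, 0.8, 0.61, 722.82], [0.0, 0.0, 0.0, 1.0]] [[397.7, 0.0, 318.5], [0.0, 397.7, 196.1], [0.0, 0.0, 1.0]] ['img', 'range_z', 'K', 'world_from_camera']
[[-0.02, 1.0, -0.06, 447.54], [-1.0, -0.02, 0.01, -118.86], [0.01, 0.06, 1.0, 1617.23], [0.0, 0.0, 0.0, 1.0]] [[453.0, 0.0, 314.7], [0.0, 453.0, 200.7], [0.0, 0.0, 1.0]] ['img', 'range_z', 'K', 'world_from_camera']
{'clock': 0.1, 'qpos': array([ 1.14157808e+00,  3.53603675e-01,  1.63407434e+00,  1.55826912e-05,
        1.15520995e+00, -2.39832223e-03]), 'qvel': array([ 2.49795142e-03, -1.44159669e-03, -3.27850607e-03,  1.46967639e-03,
       -1.61162546e-03, -4.64268770e-05]), 'joint_efforts': array([-3.95983916e-04, -6.06358910e+01, -3.42816496e+01, -1.64834792e-04,
        3.93411261e-03,  1.80288441e-05]), 'eef_pos': array([258.53415638, 568.5026236 , 206.71506173]), 'tcp_rot': array([-3.14029738e+00, -1.73546504e-05,  2.71476642e+00]), 'contact_force': array([ 0.11823808, -0.50774444,  0.09540921]), 'wrist_torque': array([-0.05019852,  0.03299159, -0.05030575]), 'grasp_force': 0.0, 'opening': 0.9990549500504595}
```

View pics/s0.png

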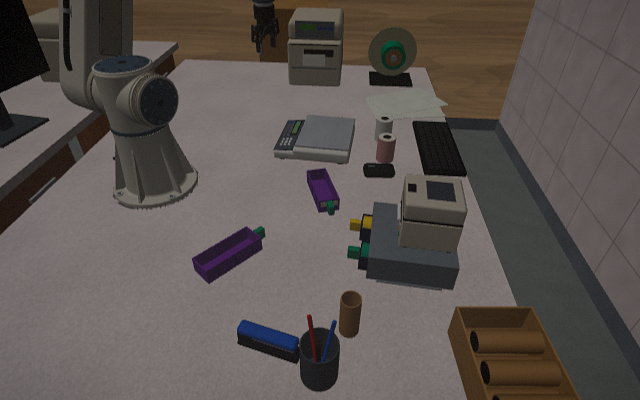

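View pics/t0.png

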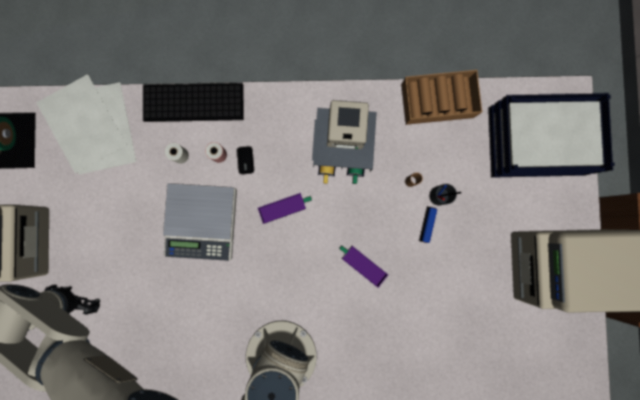

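The scene view shows the stand at about (415,245), with the yellow grip at (357,224) and the green grip at (355,253). Empty purple trays with green grips lie on the open desk at scene (228,255) and (322,190), which are top (363,266) and (283,208). Three green grips could be meant, at top (355,174), (343,250) and (307,199). Only (355,174) is in a stand bay on a dark-blue tray, and the other two are purple. I'll confirm this in a crop and measure.

```bash
python3 - <<'E'
from h import *
d=np.load("ab.npz"); F={k:{m:d[k+"_"+m] for m in("img","range_z","K","world_from_camera")} for k in "st"}
import h
rays={}
for k,f in F.items():
    hsv=cv2.cvtColor(f["img"],cv2.COLOR_RGB2HSV);P=pts(f)
    for nm,lo,hi in(("green",(65,110,50),(90,255,255)),("yellow",(18,130,80),(32,255,255)),("purple",(125,100,40),(150,255,255)),("pink",(165,50,60),(180,160,255))):
        m=cv2.inRange(hsv,lo,hi);n,l,st,c=cv2.connectedComponentsWithStats(m)
        for i in range(1,n):
            if st[i,4]>25:
                q=P[l==i]; print(k,nm,c[i].round(1),st[i].tolist(),"med",np.nanmedian(q,0).round(),"min",np.nanpercentile(q,3,axis=0).round(),"max",np.nanpercentile(q,97,axis=0).round())
# planes by height in top view
P=pts(F["t"])
for nm,z0,z1,box in(("pan",60,76,(160,180,240,265)),("stand",64,80,(300,100,385,185))):
    x0,y0,x1,y1=box;m=np.zeros((400,640),np.uint8);s=P[y0:y1,x0:x1,2];m[y0:y1,x0:x1]=((s>z0)&(s<z1))
    n,l,st,c=cv2.connectedComponentsWithStats(m);i=1+st[1:,4].argmax();q=P[l==i]
    rect=cv2.minAreaRect(q[:,:2].astype(np.float32)); print(nm,st[i],rect,np.median(q[:,2]))
    print(cv2.boxPoints(rect).round())
im=F["s"]["img"][180:300,280:480];tm=F["t"]["img"][90:210,280:480]
cv2.imwrite("pics/c1.png",cv2.resize(np.hstack([im,tm]),None,fx=2,fy=2,interpolation=2)[...,::-1])
s=F["s"];print(np.nanmedian(pts(F["t"])[280:300,420:480],(0,1)))
E
```

```text
s green [389.6  45.5] [381, 41, 21, 15, 114] med [760. 940. 171.] min [727. 900. 129.] max [807. 978. 179.]
s green [329.6 204.9] [327, 200, 7, 14, 56] med [ 545. -104.   37.] min [ 538. -118.   19.] max [555. -88.  40.]
s green [258.2 229.4] [254, 227, 10, 6, 35] med [ 369. -225.   39.] min [ 360. -235.   35.] max [ 379. -213.   41.]
s green [364.9 249.5] [361, 242, 9, 16, 103] med [ 640. -285.   47.] min [ 631. -297.   37.] max [ 647. -254.   52.]
s green [353.6 248.5] [348, 246, 12, 6, 56] med [ 614. -273.   38.] min [ 600. -280.   35.] max [ 626. -266.   41.]
s yellow [367.1 221.8] [363, 216, 9, 13, 103] med [ 647. -183.   48.] min [ 636. -195.   38.] max [ 657. -158.   52.]
s yellow [354.8 221.3] [350, 219, 11, 7, 50] med [ 616. -172.   38.] min [ 603. -178.   28.] max [ 629. -161.   41.]
s purple [321.2 187.5] [307, 169, 32, 43, 724] med [514.   7.  11.] min [472. -94.  -1.] max [558.  67.  42.]
s purple [225.8 253.6] [192, 227, 69, 56, 1193] med [ 303. -297.   18.] min [ 244. -373.   -0.] max [ 366. -226.   42.]
t green [355.9 170.7] [350, 168, 13, 6, 58] med [ 638. -274.   50
[... 167 characters left out ...]

t purple [281.5 207.9] [259, 194, 46, 29, 697] med [516. -11.   3.] min [477. -81.  -4.] max [554.  60.  41.]
t purple [364.6 266.2] [343, 247, 44, 39, 691] med [ 304. -301.    3.] min [ 248. -362.   -4.] max [ 358. -239.   19.]
pan [ 163  183   71   56 3440] ((509.39593505859375, 270.9339904785156), (230.96755981445312, 180.17453002929688), 85.20726013183594) 68.06657303440932
[[410. 163.]
 [590. 148.]
 [609. 378.]
 [429. 394.]]
stand [ 313  107   64   62 1943] ((751.2971801757812, -235.11952209472656), (207.24301147460938, 201.56895446777344), 84.39842987060547) 71.86927632487914
[[ 641. -328.]
 [ 841. -348.]
 [ 862. -142.]
 [ 661. -122.]]
[ 2.14583479e+02 -6.01169025e+02 -1.44621990e-01]
```

View pics/c1.png

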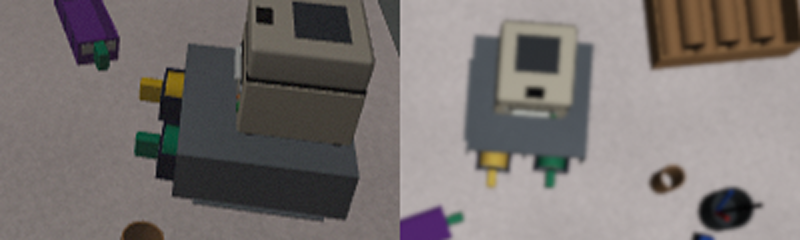

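The crop confirms it: the tray in the near bay has a green grip, a dark-blue front wall and green rolls, while the look-alikes outside the stand are purple. The measurements agree with the text:

| Item | Measured |
|---|---|
| Pan | Height 68, 231x180 mm, centre (509,271), yaw about -4.8° |
| Stand | Top at 72, 207x202 mm, yaw about -5.6° |
| Green grip | About (613,-273), top at 40 |

I'll move towards the grip now.

```bash
cat >> h.py <<'E'
from scipy.spatial.transform import Rotation as Ro
def go(p,yaw):
    "tool-frame turn (deg) and shift (m) from the present pose to tool-down at p, yaw deg"
    s=r.sense();R=Ro.from_euler('xyz',s["tcp_rot"]);T=Ro.from_euler('xyz',[180,0,yaw],degrees=True)
    print(s["eef_pos"].round(1),np.degrees(s["tcp_rot"]).round(1),"turn",(R.inv()*T).as_rotvec(degrees=True).round(1),"shift",(R.inv().apply(np.array(p)-s["eef_pos"])/1000).round(4))
E
python3 -m creep '0 0 10 -.035 -.041 0 0; 0 0 20 -.07 -.082 0 0; 0 0 30 -.105 -.123 0 0; 0 0 40 -.14 -.164 0 0; 0 0 50 -.175 -.205 0 0; 0 0 60 -.21 -.246 0 0; 0 0 70 -.245 -.287 0 0; 0 0 80 -.281 -.328 0 0'
python3 -c "
from h import *
go([490,-262,205],-5.6)"
```

```text
clock: 1.1
eef_pos: [378.8, 152.4, 207.4]
tcp_rot: [3.141, -0.0, 1.313]
contact_force: [0.8, -0.1, -0.1]
opening: 0.998
grasp_force: 0.0
[378.8 152.4 207.4] [180.   -0.   75.2] turn [ 0.  -0.  80.8] shift [-0.3724  0.2131  0.0024]
```

```bash
python3 -m creep '0 0 10 -.047 .027 0 0; 0 0 20 -.093 .053 0 0; 0 0 30 -.14 .08 0 0; 0 0 40 -.186 .107 0 0; 0 0 50 -.233 .133 0 0; 0 0 60 -.279 .16 0 0; 0 0 70 -.326 .186 0 0; 0 0 80.6 -.372 .213 0 0'
python3 - <<'E'
from h import *
f=grab("wrist"); save(f,"w1.png"); print(f["world_from_camera"].round(2).tolist(), r.sense()["eef_pos"])
P=pts(f);hsv=cv2.cvtColor(f["img"],cv2.COLOR_RGB2HSV)
m=cv2.inRange(hsv,(65,110,50),(90,255,255));n,l,st,c=cv2.connectedComponentsWithStats(m)
for i in range(1,n):
    if st[i,4]>60:
        q=P[l==i];q=q[~np.isnan(q[:,0])]; print(c[i].round(),st[i].tolist(),np.median(q,0).round(1),np.percentile(q,3,axis=0).round(),np.percentile(q,97,axis=0).round())
E
```

```text
clock: 2.1
eef_pos: [492.1, -261.1, 207.1]
tcp_rot: [-3.141, 0.0, -0.095]
contact_force: [0.9, 1.1, 1.3]
opening: 1.0
grasp_force: 0.0
[[-0.1, 0.95, 0.3, 569.21], [-1.0, -0.09, -0.03, -267.98], [0.0, -0.3, 0.95, 374.34], [0.0, 0.0, 0.0, 1.0]] [ 494.21142095 -266.70914629  207.39507022]
[315.  37.] [293, 28, 45, 23, 861] [ 641.  -275.4   50.2] [ 631. -296.   40.] [ 650. -254.   54.]
[314.  69.] [308, 56, 14, 29, 335] [ 612.3 -271.6   40.4] [ 599. -278.   39.] [ 625. -265.   42.]
[177. 146.] [166, 137, 24, 19, 280] [ 545.7 -103.1   40.4] [ 538. -115.   38.] [554. -91.  42.]
[298. 269.] [288, 262, 21, 16, 158] [ 368.2 -225.7   40.7] [ 358. -237.   39.] [ 378. -215.   42.]
```

View pics/w1.png

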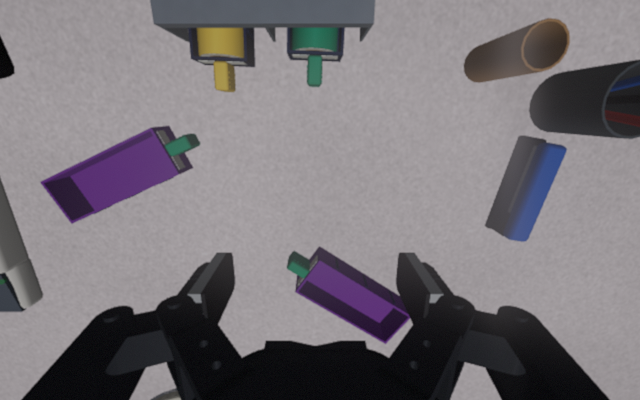

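The wrist view shows the green grip at (314,69) on the dark-blue tray under the lip, the yellow grip at (224,75), and the purple decoys at (120,172) and (350,295). The grip's top face is at (612,-272,40). The scene view gave (613,-273) and the text says 40 mm, so these agree. Next I'll go over the grip, then down.

```bash
python3 -c "
from h import *
go([608,-271.5,110],-5.8);go([608,-271.5,8],-5.8)"
```

```text
[ 494.2 -266.7  207.4] [ 1.798e+02 -1.000e-01 -6.000e+00] turn [ 0.2 -0.1 -0.2] shift [ 0.1134 -0.0075  0.0976]
[ 494.2 -266.7  207.4] [ 1.798e+02 -1.000e-01 -6.000e+00] turn [ 0.2 -0.1 -0.2] shift [ 0.1132 -0.0078  0.1996]
```

```bash
python3 -m creep '0 0 0 .03 -.002 .02 0; 0 0 0 .06 -.004 .05 0; 0 0 0 .09 -.006 .08 0; 0 0 0 .113 -.0075 .11 0; 0 0 0 .113 -.0075 .135 0; 0 0 0 .113 -.0075 .16 0; 0 0 0 .113 -.0075 .185 0; 0 0 0 .113 -.0075 .1995 0' && python3 -m creep '0 0 0 0 0 0 100; 0 0 0 0 0 0 180;0 0 0 0 0 0 230;0 0 0 0 0 0 255;0 0 0 0 0 0 255;0 0 0 0 0 0 255' 40
python3 -c "
from h import *
go([608,-271.5,8],-5.8)"
```

```text
clock: 3.15
eef_pos: [604.5, -261.4, 6.2]
tcp_rot: [-3.141, 0.002, -0.088]
contact_force: [-0.4, -0.0, -0.1]
opening: 0.999
grasp_force: 0.0
clock: 3.9
eef_pos: [606.2, -262.5, 9.1]
tcp_rot: [3.141, -0.002, -0.088]
contact_force: [-0.5, -1.3, 5.2]
opening: 0.172
grasp_force: 38.5
[ 606.2 -262.5    9.1] [ 1.799e+02 -1.000e-01 -5.100e+00] turn [ 0.1 -0.1  0.7] shift [0.0026 0.0088 0.0011]
```

The TCP settled 9 mm off in y, so the fingers may have moved the grip sideways. I'll look before pulling.

```bash
python3 - <<'E'
from h import *
f=grab("wrist"); save(f,"w2.png"); print(r.sense()["eef_pos"])
f=grab("scene");P=pts(f);hsv=cv2.cvtColor(f["img"],cv2.COLOR_RGB2HSV)
for g,F in(("s",f),("t",grab("top"))):
  P=pts(F);hsv=cv2.cvtColor(F["img"],cv2.COLOR_RGB2HSV)
  m=cv2.inRange(hsv,(65,110,50),(90,255,255));n,l,st,c=cv2.connectedComponentsWithStats(m)
  for i in range(1,n):
    if st[i,4]>20: print(g,c[i].round(),st[i].tolist(),np.nanmedian(P[l==i],0).round(1))
E
```

```text
[ 606.18255096 -262.47817451    9.1249712 ]
s [390.  46.] [381, 41, 21, 17, 123] [760.3 936.7 170.1]
s [330. 205.] [327, 200, 7, 14, 58] [ 544.9 -103.5   37.2]
s [258. 230.] [254, 227, 10, 7, 39] [ 370.  -225.8   38.7]
s [365. 248.] [361, 241, 9, 14, 97] [ 640.1 -280.    48.2]
```

View pics/w2.png

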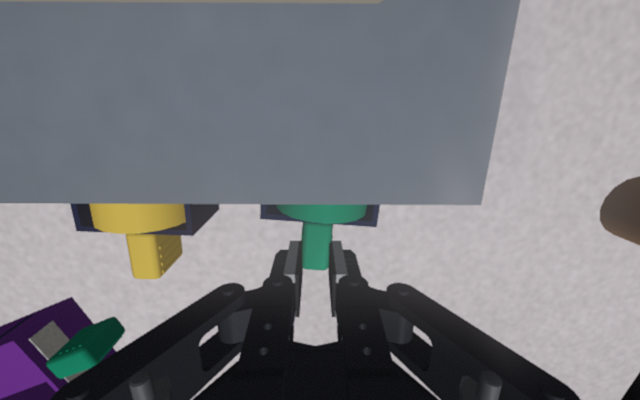

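The wrist view shows both pads on the grip at (317,245), and the tray front at (260-380, 205-225) square to the lip. The yellow tray is undisturbed. Pulling straight out.

```bash
python3 -m creep '0 0 0 -.006 0 0 255; 0 0 0 -.02 0 0 255; 0 0 0 -.035 0 0 255; 0 0 0 -.05 0 0 255; 0 0 0 -.065 0 0 255; 0 0 0 -.08 0 0 255; 0 0 0 -.095 0 0 255; 0 0 0 -.11 0 0 255' && python3 -m creep '0 0 0 -.015 0 0 255; 0 0 0 -.03 0 0 255; 0 0 0 -.045 0 0 255; 0 0 0 -.057 0 0 255; 0 0 0 -.062 0 0 255; 0 0 0 -.062 0 0 255; 0 0 0 -.062 0 0 255'
python3 - <<'E'
from h import *
f=grab("scene"); cv2.imwrite("pics/s2.png",cv2.resize(f["img"][150:310,260:500],None,fx=3,fy=3)[...,::-1]); s=r.sense();print(s["eef_pos"],s["opening"],s["grasp_force"])
P=pts(f);hsv=cv2.cvtColor(f["img"],cv2.COLOR_RGB2HSV)
m=cv2.inRange(hsv,(65,110,50),(90,255,255));n,l,st,c=cv2.connectedComponentsWithStats(m)
for i in range(1,n):
    if st[i,4]>20: print(c[i].round(),st[i].tolist(),np.nanmedian(P[l==i],0).round(1))
E
```

```text
clock: 5.05
eef_pos: [496.2, -252.5, 8.7]
tcp_rot: [3.141, -0.003, -0.088]
contact_force: [4.8, -0.3, 5.8]
opening: 0.171
grasp_force: 38.7
clock: 5.92
eef_pos: [434.1, -247.0, 8.7]
tcp_rot: [3.141, -0.001, -0.088]
contact_force: [1.1, -1.3, 11.1]
opening: 0.172
grasp_force: 39.4
[ 434.10844561 -246.98503748    8.76493092] 0.17174193021362186 39.376150796888396
[390.  46.] [381, 41, 21, 16, 126] [761.7 939.4 170.8]
[330. 205.] [327, 200, 7, 14, 58] [ 544.9 -104.9   37.3]
[258. 230.] [253, 227, 11, 7, 40] [ 370.1 -225.1   38.6]
[322. 243.] [286, 233, 68, 22, 860] [ 538.2 -271.9   48.6]
```

View pics/s2.png

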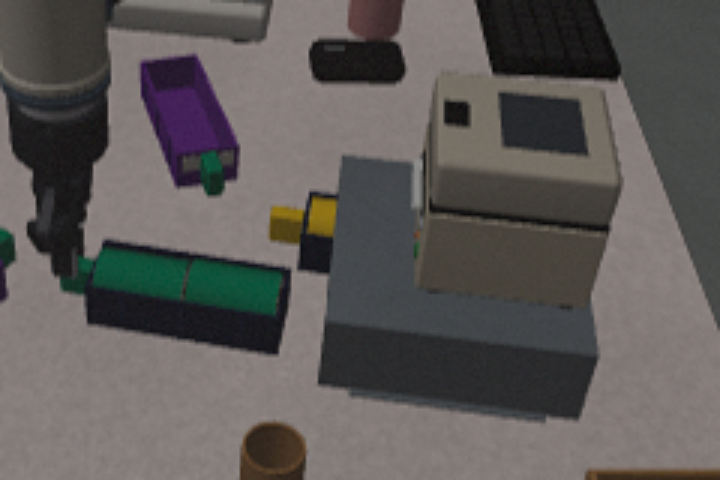

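The scene crop shows the tray entirely out, flat, with both rolls in it at crop (185,280), and the yellow tray in its bay. Letting go and rising.

```bash
python3 -m creep '0 0 0 0 0 0 160;0 0 0 0 0 0 60;0 0 0 0 0 0 0;0 0 0 0 0 0 0; 0 0 0 0 0 0 0;0 0 0 0 0 -.02 0;0 0 0 0 0 -.05 0; 0 0 0 0 0 -.09 0' && python3 -m creep '0 0 0 0 0 -.04 0; 0 0 0 .03 0 -.08 0; 0 0 0 .03 0 -.11 0; 0 0 0 .03 0 -.11 0; 0 0 0 .03 0 -.11 0; 0 0 0 .03 0 -.11 0'
python3 - <<'E'
from h import *
def rep(F,g):
  P=pts(F);hsv=cv2.cvtColor(F["img"],cv2.COLOR_RGB2HSV)
  m=cv2.inRange(hsv,(65,110,50),(90,255,255));n,l,st,c=cv2.connectedComponentsWithStats(m)
  for i in range(1,n):
    if st[i,4]>20:
      q=P[l==i];q=q[~np.isnan(q[:,0])&(q[:,2]>25)&(q[:,2]<62)]
      if len(q)>10: print(g,c[i].round(),st[i].tolist(),np.median(q,0).round(1),[np.round(v,1) for v in cv2.minAreaRect(q[:,:2].astype(np.float32))],np.percentile(q[:,2],[3,98]).round(1))
f=grab("wrist");save(f,"w3.png");rep(f,"w");rep(grab("scene"),"s");rep(grab("top"),"t")
# tray rim points: 37..47 high, dark-blue, near tray
P=pts(f);hsv=cv2.cvtColor(f["img"],cv2.COLOR_RGB2HSV)
m=(abs(P[...,2]-42)<3)&(abs(P[...,0]-537)<110)&(abs(P[...,1]+262)<70)&~((hsv[...,0]>60)&(hsv[...,0]<95)&(hsv[...,1]>100))&(hsv[...,2]<90)
n,l,st,c=cv2.connectedComponentsWithStats(m.astype(np.uint8))
q=P[m];print(len(q),cv2.minAreaRect(q[:,:2].astype(np.float32)))
print(r.sense()["eef_pos"],np.degrees(r.sense()["tcp_rot"]))
E
```

```text
clock: 6.98
eef_pos: [433.3, -246.2, 98.1]
tcp_rot: [-3.141, 0.002, -0.088]
contact_force: [0.4, -0.1, -0.7]
opening: 1.001
grasp_force: 0.0
clock: 7.72
eef_pos: [463.0, -248.9, 206.6]
tcp_rot: [-3.141, 0.002, -0.088]
contact_force: [-0.3, -1.2, -0.2]
opening: 1.002
grasp_force: 0.0
w [325.  75.] [304, 37, 43, 77, 2743] [ 575.3 -268.5   51.4] [array([ 573.5, -268.5]), array([40.9, 73.3]), np.float64(80.8)] [42.3 54.3]
w [182. 118.] [169, 109, 26, 20, 316] [ 545.5 -103.3   40.3] [array([ 545.5, -102.7]), array([14.9, 28.1]), np.float64(19.3)] [37.9 41.8]
w [323. 148.] [306, 117, 36, 65, 2009] [ 500.4 -260.    51.7] [array([ 497. , -260.7]), array([39.1, 72.5]), np.float64(82.5)] [43.1 54.3]
w [316. 194.] [311, 184, 11, 21, 201] [ 442.4 -247.9   40.6] [array([ 442.3, -247.8]), array([12.5, 26. ]), np.float64(84.4)] [39.4 42.1]
w [304. 250.] [294, 242, 21, 16, 161] [ 367.5 -225.7   40.6] [array([ 365. , -224.4]), array([28.2, 18.1]), np.float64(46.2)] [39.3 42. ]
s [330. 205.] [327, 200, 7, 13, 57] [ 545.3 -103.5   36.9] [array([ 546.5, -102.3]), array([15.9, 33.5]), np.float64(19.1)] [26.4 40.2]
s [258. 230.] [254, 227, 10, 7, 40] [ 370.5 -226.    38.5] [array([ 369. , -225.9]), array([25.4, 16.5]), np.float64(63.4)] [35.4 41.7]
s [303. 240.] [280, 233, 43, 17, 467] [ 491.4 -264.5   47.3] [array([ 482.4, -252.1]), array([ 53.9, 107.7]), np.float64(82.4)] [33.3 52.8]
s [337. 245.] [322, 237, 32, 18, 429] [ 573.3 -277.1   48.1] [array([ 573.3, -265.1]), array([50. , 76.3]), np.float64(82.5)] [37.2 52.7]
t [354. 186.] [347, 179, 15, 17, 158] [ 588.  -265.8   49. ] [array([ 578.7, -267.7]), array([43.8, 57.5]), np.float64(80.2)] [37.7 57.3]
1393 ((549.6983642578125, -237.01101684570312), (110.84037780761719, 182.01223754882812), 81.64575958251953)
[ 463.44077475 -249.11467843  207.03288721] [-1.79965131e+02  7.84767012e-02 -5.06248168e+00]
```

View pics/w3.png

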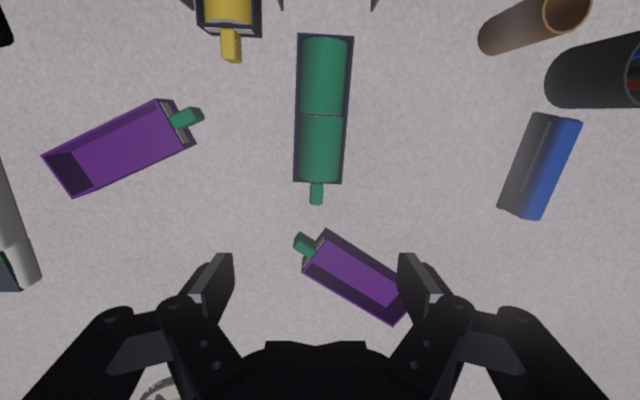

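The wrist view shows the tray free on the desk at pixels (298-354, 33-184), with both rolls in it and the grip at (316,194). I'll cast its rim corners onto z=42 to get yaw and middle, and plan the second grasp.

```bash
python3 - <<'E'
from h import *
f=grab("wrist")
hsv=cv2.cvtColor(f["img"],cv2.COLOR_RGB2HSV)
C=[onz(f,u,v,42)[:2] for u,v in((293,182),(341,184),(354,36),(298,33))]
print(np.round(C,1),np.mean(C,0).round(1))
fr=(C[0]+C[1])/2;bk=(C[2]+C[3])/2;d=bk-fr;print("len",np.hypot(*d),"yaw",np.degrees(np.arctan2(d[1],d[0])),"width",np.hypot(*(C[0]-C[1])),np.hypot(*(C[2]-C[3])))
# mask contour, dark or green within the crop
s=f["img"][0:215,250:400];h=hsv[0:215,250:400]
m=((h[...,1]>70)&((h[...,0]>60)&(h[...,0]<130))|(h[...,2]<60)).astype(np.uint8)
m=cv2.morphologyEx(m,cv2.MORPH_OPEN,np.ones((17,17)))
n,l,st,c=cv2.connectedComponentsWithStats(m);i=1+st[1:,4].argmax();q=np.argwhere(l==i)[:,::-1]+[250,0]
W=np.array([onz(f,u,v,42)[:2] for u,v in q],np.float32);print(st[i],cv2.minAreaRect(W))
y=-7.5
go([538,-263,100],y);go([538,-263,5],y)
E
```

```text
[[ 460.9 -221.5]
 [ 453.2 -279.6]
 [ 611.3 -302.9]
 [ 619.3 -244.8]] [ 536.2 -262.2]
len 159.95213030768525 yaw -8.386142725329986 width 58.57736798196375 58.610992933851165
[  51   38   45   77 3201] ((574.5601196289062, -266.8102722167969), (46.4189567565918, 77.00869750976562), 81.25529479980469)
[ 463.5 -249.2  207.2] [-1.8e+02  1.0e-01 -5.1e+00] turn [-0.   0.1  2.4] shift [0.0755 0.0072 0.1071]
[ 463.5 -249.2  207.2] [-1.8e+02  1.0e-01 -5.1e+00] turn [-0.   0.1  2.4] shift [0.0756 0.0073 0.2021]
```

```bash
python3 -m creep '0 0 1.5 .03 .003 .02 0; 0 0 3 .06 .006 .06 0; 0 0 3.1 .074 .007 .1 0; 0 0 3.1 .074 .007 .13 0; 0 0 3.1 .074 .007 .15 0; 0 0 3.1 .074 .007 .17 0; 0 0 3.1 .074 .007 .188 0; 0 0 3.1 .074 .007 .2 0' && python3 -m creep '0 0 0 0 0 0 0; 0 0 0 0 0 0 0'
python3 -c "
from h import *
f=grab('wrist');save(f,'w4.png');go([536.5,-262.5,7],-8.2)"
```

```text
clock: 8.93
eef_pos: [536.7, -262.7, 6.8]
tcp_rot: [-3.141, 0.001, -0.142]
contact_force: [-0.5, 0.1, -0.2]
opening: 0.999
grasp_force: 0.0
clock: 9.18
eef_pos: [537.4, -263.0, 8.4]
tcp_rot: [3.141, -0.001, -0.142]
contact_force: [0.0, -0.6, 0.9]
opening: 1.003
grasp_force: 0.0
[ 537.5 -263.1    8.6] [ 1.8e+02 -1.0e-01 -8.2e+00] turn [ 0.  -0.1  0. ] shift [-0.0011 -0.0004  0.0016]
```

View pics/w4.png

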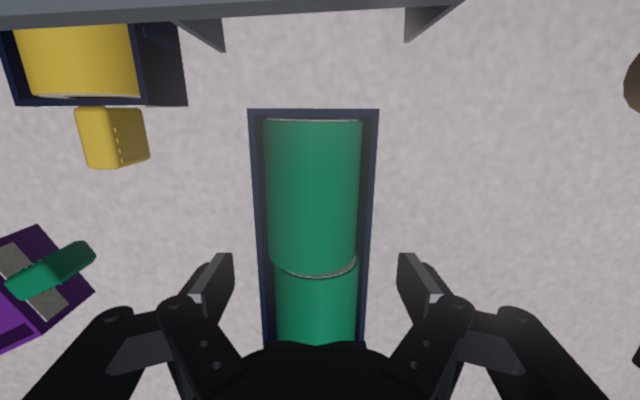

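The wrist view shows the fingers evenly either side of the tray: walls at columns 248-379, pads at 232 and 398, and the roll joint at row 270. Gripping and lifting.

```bash
python3 -m creep '0 0 0 0 0 0 60;0 0 0 0 0 0 120;0 0 0 0 0 0 200;0 0 0 0 0 0 255;0 0 0 0 0 0 255;0 0 0 0 0 0 255; 0 0 0 0 0 0 255' 60 && python3 -m creep '0 0 0 0 0 -.005 255; 0 0 0 0 0 -.015 255; 0 0 0 0 0 -.03 255; 0 0 0 0 0 -.05 255; 0 0 0 0 0 -.075 255; 0 0 0 0 0 -.1 255; 0 0 0 0 0 -.125 255; 0 0 0 0 0 -.14 255'
python3 -c "
from h import *
f=grab('scene')
cv2.imwrite('pics/s3.png',cv2.resize(f['img'][120:300,230:450],None,fx=3,fy=3)[...,::-1]);s=r.sense();print(s['contact_force'],s['wrist_torque'],s['opening']*85,s['grasp_force']);go([509.4,270.9,148],85.2)"
```

```text
clock: 10.1
eef_pos: [537.4, -262.9, 9.1]
tcp_rot: [3.141, -0.001, -0.142]
contact_force: [-2.3, 1.6, 9.9]
opening: 0.672
grasp_force: 61.9
clock: 11.1
eef_pos: [537.5, -263.1, 150.0]
tcp_rot: [3.141, -0.002, -0.142]
contact_force: [0.7, -0.8, -3.6]
opening: 0.671
grasp_force: 64.7
[ 0.70090123 -0.43100814 -2.15256026] [-0.00208591 -0.09711315 -0.01228757] 57.26155587242246 64.78371977806091
[ 538.2 -263.4  151.4] [179.9  -0.2  -8.2] turn [  0.2  -0.1 -93.4] shift [-0.1043 -0.5248  0.0023]
```

View pics/s3.png

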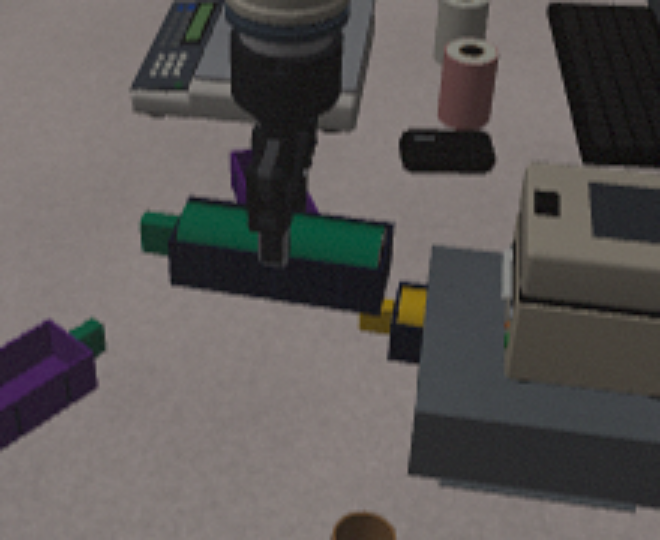

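The scene crop shows the tray level in the grip about 140 mm up, both rolls in it at crop (285,235). Carrying it over and turning it.

```bash
python3 -m creep '0 0 -1 -.001 -.005 0 255; 0 0 -3 -.003 -.016 0 255; 0 0 -6 -.007 -.034 0 255; 0 0 -10 -.012 -.058 0 255; 0 0 -15 -.018 -.088 0 255; 0 0 -20 -.024 -.118 0 255; 0 0 -25 -.029 -.148 0 255; 0 0 -30 -.035 -.178 0 255'
python3 -c "
from h import *
go([509.4,270.9,148],85.2)"
```

```text
clock: 12.15
eef_pos: [526.8, -79.4, 147.4]
tcp_rot: [-3.141, 0.001, 0.387]
contact_force: [0.1, -0.4, -3.6]
opening: 0.67
grasp_force: 64.8
[526.8 -79.4 147.4] [-180.     0.    22.2] turn [ -0.1   0.  -63. ] shift [ 0.1161 -0.331  -0.0005]
```

```bash
python3 -m creep '0 0 -5 .011 -.031 0 255; 0 0 -10 .021 -.061 0 255; 0 0 -15 .031 -.09 0 255; 0 0 -20 .042 -.119 0 255; 0 0 -25 .052 -.148 0 255; 0 0 -30 .062 -.177 0 255; 0 0 -35 .072 -.204 0 255; 0 0 -40 .081 -.231 0 255' && python3 -c "
from h import *
go([509.4,270.9,148],85.2)"
```

```text
clock: 13.15
eef_pos: [515.5, 164.6, 147.3]
tcp_rot: [-3.141, 0.001, 1.085]
contact_force: [0.3, -0.9, -3.9]
opening: 0.673
grasp_force: 64.8
[515.5 164.6 147.3] [-179.9    0.    62.2] turn [ -0.1   0.  -23. ] shift [ 0.0911 -0.055  -0.0007]
```

```bash
python3 -m creep '0 0 -5 .021 -.012 0 255; 0 0 -9 .038 -.023 0 255; 0 0 -13 .053 -.032 0 255; 0 0 -16 .066 -.04 0 255; 0 0 -19 .076 -.046 0 255; 0 0 -21 .083 -.05 0 255; 0 0 -22 .087 -.053 0 255; 0 0 -22 .087 -.053 0 255' && python3 -m creep '0 0 0 0 0 0 255; 0 0 0 0 0 0 255'; python3 - <<'E'
from h import *
f=grab("wrist")
cv2.imwrite("pics/w5.png",f["img"][...,::-1])
go([509.4,270.9,77.5],85.2)
# re-measure pan in wrist/top depth by height
for g in("wrist","top"):
    F=f if g=="wrist" else grab("top")
    P=pts(F);m=(abs(P[...,2]-68)<5)&(abs(P[...,0]-509)<140)&(abs(P[...,1]-271)<160)
    q=P[m];print(g,len(q),np.median(q[:,2]).round(1),cv2.minAreaRect(q[:,:2].astype(np.float32)))
E
```

```text
clock: 14.15
eef_pos: [511.1, 264.6, 147.8]
tcp_rot: [-3.142, 0.0, 1.464]
contact_force: [-1.3, -0.2, -3.1]
opening: 0.673
grasp_force: 64.8
clock: 14.4
eef_pos: [511.2, 264.3, 147.9]
tcp_rot: [-3.142, 0.0, 1.463]
contact_force: [0.3, 0.3, -3.8]
opening: 0.667
grasp_force: 64.8
[511.2 264.3 147.9] [180.    0.   83.8] turn [ 0.   0.  -1.4] shift [ 0.0064 -0.0026  0.0704]
wrist 22238 68.6 ((510.68975830078125, 271.6585693359375), (228.11917114257812, 180.46359252929688), 85.11067199707031)
top 1393 68.2 ((509.6017761230469, 270.4400329589844), (230.02291870117188, 179.94085693359375), 85.38551330566406)
```

View pics/w5.png

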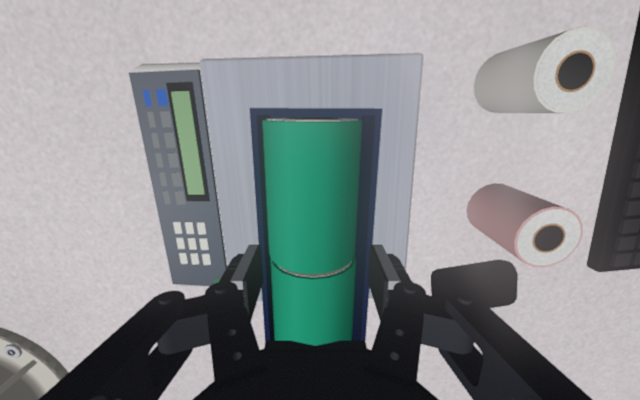

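The wrist view shows the tray centred over the steel pan (pan 200-422 wide, tray 250-380), keypad on the left, both rolls in. Two views put the pan at about (510,271,68.3), yaw 85.2°. Lowering to a few mm above it.

```bash
python3 -m creep '0 0 -.5 .003 -.001 .005 255; 0 0 -1.3 .006 -.002 .015 255; 0 0 -1.3 .0075 -.0022 .028 255; 0 0 -1.3 .0075 -.0022 .041 255; 0 0 -1.3 .0075 -.0022 .052 255; 0 0 -1.3 .0075 -.0022 .06 255; 0 0 -1.3 .0075 -.0022 .065 255; 0 0 -1.3 .0075 -.0022 .066 255' && python3 -m creep '0 0 0 0 0 0 255; 0 0 0 0 0 .002 255; 0 0 0 0 0 .003 255; 0 0 0 0 0 .004 255; 0 0 0 0 0 .0045 255;0 0 0 0 0 .0045 255; 0 0 0 0 0 .0045 255'
```

```text
clock: 15.5
eef_pos: [509.8, 272.2, 81.7]
tcp_rot: [-3.141, 0.0, 1.486]
contact_force: [-0.6, -0.2, -4.1]
opening: 0.674
grasp_force: 64.8
clock: 16.38
eef_pos: [509.8, 272.3, 77.4]
tcp_rot: [3.142, -0.0, 1.486]
contact_force: [-0.3, -0.3, -3.2]
opening: 0.673
grasp_force: 64.8
```

Not in contact yet, since the force is still the tray's weight. Going down in 0.5 mm steps.

```bash
python3 -m creep '0 0 0 0 0 .0005 255; 0 0 0 0 0 .0005 255; 0 0 0 0 0 .001 255; 0 0 0 0 0 .001 255'; python3 -m creep '0 0 0 0 0 .0005 255;0 0 0 0 0 .0005 255; 0 0 0 0 0 .0005 255'
```

```text
clock: 16.88
eef_pos: [509.9, 272.3, 77.2]
tcp_rot: [3.141, -0.0, 1.486]
contact_force: [-3.5, -2.3, 9.0]
opening: 0.673
grasp_force: 66.2
clock: 17.25
eef_pos: [509.9, 272.4, 77.2]
tcp_rot: [3.141, -0.0, 1.486]
contact_force: [-5.6, -1.9, 13.9]
opening: 0.671
grasp_force: 66.7
```

Contact: the pan is carrying the tray. Letting go and rising straight up.

```bash
python3 -m creep '0 0 0 0 0 0 150;0 0 0 0 0 0 80;0 0 0 0 0 0 0;0 0 0 0 0 0 0; 0 0 0 0 0 0 0;0 0 0 0 0 -.01 0;0 0 0 0 0 -.03 0; 0 0 0 0 0 -.06 0' && python3 -m creep '0 0 0 0 0 -.04 0; 0 0 0 0 0 -.08 0; 0 0 0 0 0 -.12 0; 0 0 0 0 0 -.13 0; 0 0 0 0 0 -.13 0; 0 0 0 0 0 -.13 0'
python3 - <<'E'
from h import *
f=grab("wrist");s=grab("scene")
hsv=cv2.cvtColor(f["img"],cv2.COLOR_RGB2HSV);P=pts(f)
m=cv2.inRange(hsv,(65,110,50),(90,255,255));n,l,st,c=cv2.connectedComponentsWithStats(m)
for i in range(1,n):
    if st[i,4]>60:
        q=P[l==i];q=q[~np.isnan(q[:,0])];print(c[i].round(),st[i].tolist(),np.median(q,0).round(1),cv2.minAreaRect(q[:,:2].astype(np.float32)))
cv2.imwrite("pics/w6.png",np.hstack([cv2.resize(f["img"],(400,250)),cv2.resize(s["img"],(400,250))])[...,::-1])
E
```

```text
clock: 18.25
eef_pos: [509.3, 272.1, 136.4]
tcp_rot: [-3.14, 0.001, 1.486]
contact_force: [0.1, 0.0, -0.4]
opening: 1.0
grasp_force: 0.0
clock: 19.0
eef_pos: [509.0, 271.9, 264.5]
tcp_rot: [-3.14, 0.001, 1.486]
contact_force: [0.1, -0.6, -0.0]
opening: 0.999
grasp_force: 0.0
[313. 148.] [294, 115, 41, 68, 2584] [509.1 310.8 118.8] ((509.5002746582031, 307.6985168457031), (77.3226547241211, 47.543453216552734), 84.8782730102539)
[313. 215.] [295, 182, 40, 80, 2254] [501.9 234.4 118.4] ((501.5848388671875, 217.55355834960938), (105.97899627685547, 48.201560974121094), 84.56340026855469)
```

View pics/w6.png

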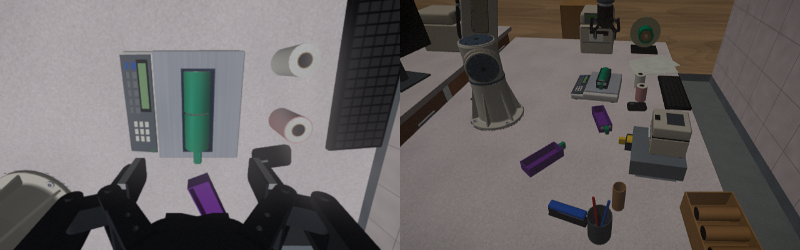

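The last view shows the tray on the pan along its longer side, yaw about 85°. Its middle is within a few mm of the pan centre, both rolls are in it, the gripper is clear, and everything else is in place.

```bash
python3 -c "
from rig import r
print(r.sign_off())"
```

```text
the job is handed in; nothing more can be done
None
```

The green-grip tray was slid clear of the stand, let go flat on the desk, then carried level across its middle and set down in the middle of the scale pan along its longer side with both rolls in it; the job is handed in at about 19 s, but the fingers closed about 9 mm off-centre on the front grip and nudged the tray slightly sideways before the pull.

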